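# Seat the grinder plate on its locating pin

## Task

The meat grinder's head stands mouth up on the stall table with its hole plate lying loose and proud in the mouth. With the fingertips only, turn the plate until its notch is over the locating pin, then press it fully home, level and flush with the rim of the mouth, and let go. Do not lift the plate out, and leave the other things on the table alone.

Things in the scene. Friction and masses are not known exactly. Their poses are not given: they have to be found in the camera images.
- head: Aluminium grinder head, bolted down upright, mouth up. Origin: centre of its underside on the table; z up through the mouth, x towards the locating pin. Foot 150 mm across, 10 mm high; barrel 96 mm. A feed throat (66 mm across) sticks out opposite the pin, to 88 mm from the axis, no higher than 88 mm.
- mouth (a point): Centre of the round mouth, at the height of the rim top (122 mm above the table). The rim is 124 mm across outside, 103 mm inside; the seat ledge for the plate lies 12 mm below the rim top.
- pin (a point): The locating pin, a 7 mm thick horizontal round pin fixed inside the mouth, reaching from the rim inwards to 39 mm from the axis. This point lies on the top of the pin, 45 mm from the axis, 6.5 mm below the rim top. At the start the plate hides it.
- screw (a point): Outer end of the pin's dark round screw head, 14 mm across, which sticks out 11 mm from the outside of the rim, 73 mm from the axis, 9 mm below the rim top. It shows from outside where the hidden pin is: same direction from the mouth's centre.
- plate: Loose round steel hole plate, 97 mm across, 12 mm thick, about 0.3 kg, lying in the mouth round a central stud (16 mm, hole 19 mm); turns freely either way. Origin: centre of its underside; z up, x towards the notch. At the start its underside is just above the pin.
- face (a point): Centre of the plate's upper face: 6 mm above the rim at the start, flush when seated. A collar under its middle (74 mm across) holds it up by friction: pressed with about 5 to 8 N within 25 mm of the centre, the plate goes down 6 mm onto its ledge and stays down, if the notch is over the pin; otherwise the pin stops it and it tips.
- notch (a point): Middle of the notch on the plate's underside, 45 mm from the plate's centre: an open slot in the rim, 12 mm wide, from 38 mm to the edge, through the full thickness. It fits over the 7 mm pin with about 2.5 mm to spare either side.
- post (a point): Top centre of the small upright post on the plate, 12 mm across and 14 mm high above the plate's face, 30 mm from the plate's centre, exactly opposite the notch. It can be pushed sideways to turn the plate.
- ring_nut: Bystander: the grinder's loose aluminium ring nut, 128 mm across, 30 mm high. Origin at the centre of its underside.
- bowl: Bystander: steel bowl, 130 mm across, 55 mm high. Origin at the centre of its underside.
- pusher: Bystander: upright wooden feed pusher, 48 mm across, 157 mm high. Origin at the centre of its underside.
- cake: Bystander: a dark red, firm round cake, 84 mm across, 36 mm high. Origin at the centre of its underside.

How it is judged:
At the end, for the whole second after the job is handed in: The plate lies at rest and level (within 2 degrees), its upper face flush with the rim of the mouth within 2 mm, the notch over the pin (within 6 mm) (z of face in the frame of mouth between -0.002 and 0.002 m and horizontal distance between notch and pin below 0.006 m and angle between plate's own z axis and vertical below 0.035 rad and linear speed of plate below 0.01 m/s); the robot touches nothing.
It fails at once if the plate is lifted out of the mouth (z of face in the frame of mouth above 0.016 m).
It fails at once if the plate is pushed with the arm or the gripper's body instead of the fingers (contact force between the arm and plate above 2 N).
It fails at once if the ring nut, bowl, pusher or cake is moved by over 20 mm (distance of any of ring_nut, bowl, pusher, cake from where it was at the start of the episode above 0.02 m).
It also fails if it takes over 51 s, if anything falls off the work surface, if the arm or the gripper's body presses on something with over 40 N, if the wrist force passes 120 N, or if a joint passes its speed limit or range.

## Robot

A 7-joint arm with a two-finger parallel gripper is mounted at the origin on the work surface. World frame = base frame: x ahead of the robot, y to its left, z up, the work surface at z = 0. Lengths are in m, angles in rad, forces in N, time in s.
With the tool pointing down it reaches from about 0.425 to 0.925 m from the base axis. Payload 6.8 kg.
Tool frame: the origin (TCP) lies at the very end of the fingers, on their centre line; the grasp point (between the pads) lies 19 mm behind it; z points along the fingers, x is the direction in which the jaws open and shut, and the axes are right-handed (so a half turn about z gives the same grasp; the last joint's range is limited). The gripper opens to 85 mm and grips with 20 to 120 N. Pads are 22 mm wide; open, the fingers measure 114 mm over their backs; the gripper's body (76 mm by 85 mm) begins 54 mm behind the grasp point. The pads swing forward as they close: fully open they stand 13 mm farther back than shut.
Start: joints at [-1.257, 0.477, 0.022, 1.555, -0.011, 1.109, -0.083], TCP at [0.276, 0.616, 0.231] pointing down, gripper open.
Joint ranges: [-2.96, 2.96], [-0.34, 2.1], [-1.41, 1.46], [0.24, 2.44], [-1.37, 4.51], [0.17, 1.92], [-2.96, 2.96]. Speed limits (rad/s): [2.39, 2.39, 3.14, 3.14, 3.14, 3.14, 3.14].

## Interface

Orientations are given as a rotation vector (axis times angle).
In Python, from bench import get_obs, imaging, hand_in gives the robot as it stands.
- The arm moves only by the tool send_rows, never from a script. Its argument "motion" is a list of rows, each an object with "dp": the shift along the world's x, y, z in m, a list of three; "rot": the turn, a rotation vector about the world's x, y, z in rad, a list of three; "grip": the finger opening in m, from 0 to 0.0854. In form: [{"dp": [dx, dy, dz], "rot": [ax, ay, az], "grip": grip}, ...]. A call has 1 to 20 rows; each row shifts and turns the pose as measured when the row begins; what a row does not reach is not made up. A row lasts 1/8 s, in which the tool goes at most 62.5 mm and 10.7 degrees, less where a joint would pass 70% of its speed; a pose out of reach is approached as far as the arm can. A call is refused whole if a number of a shift passes 0.0625 or a number of a turn 0.188, either way. A call with a gripper value outside its range is refused whole. The fingers move at their own pace and stop on an object; "grip_force" is the grip in N (left out, the last holds). Time passes only in rows, so rows that do not move let the fingers close. It gives the time, the measured TCP pose, the force and the opening at its end, in the units of the state.
- get_obs(): the state, without advancing time (a new reading comes with each control period).
- imaging.grab_frame(name): name is "side" or "top"; returns a dict with "img" (400x640x3 uint8, red, green, blue), "fx", "fy", "cx", "cy" (pixels), "R" (3x3) and "t" (3): a world point X has camera coordinates R X + t. Camera axes: x right, y down, z forward; pixel columns grow to the right and rows downward; lengths in m; the calibration is good to about 2 mm. A picture is of the moment at which its call begins. There is no depth.
- hand_in(): hands the job in, once; it reports no verdict.
The state is a dict: "clock": time; "joints": joint angles; "qvel": joint speeds; "tau": joint torques, N m; "tcp_pos": TCP position; "orientation": TCP orientation; "contact_force": force on the tool from outside, world axes, zero at the start; "moment": the same for the moment, N m; "grip_width": finger opening in m.
Only numpy, scipy, OpenCV 4.12 (cv2) and the standard library are available. Lean on these libraries where they do the work, as an engineer would, in place of code of your own. Each camera call takes 0.05 s, during which the arm holds its last target. There are 200 camera calls.

## Working session

There is one attempt and no reset: what is moved stays moved. The work goes in short steps, Python scripts to look and compute and a tool call to move; the robot and the scene stay as the last step left them, time stands still between calls to the robot, and variables do not carry over. Pictures are saved under pics/ and viewed, about 8 in all and at most 12, crops included, and the job is handed in when it is done.

Besides the shell and the picture viewer there is one more tool, called by a JSON object that holds its "method" and its "body". send_rows: Moves the arm, as the interface text tells. Its arguments: {"type":"object","properties":{"motion":{"type":"array","items":{"type":"object","properties":{"dp":{"type":"array","items":{"type":"number"}},"rot":{"type":"array","items":{"type":"number"}},"grip":{"type":"number"}}}},"grip_force":{"type":"number"}},"required":["motion"]}

```bash
mkdir -p pics
python3 - <<'E'
from bench import get_obs, imaging
import cv2,json
o=get_obs(); print({k:o[k] for k in('clock','tcp_pos','orientation','contact_force','grip_width')})
for n in('top','side'):
    f=imaging.grab_frame(n); cv2.imwrite(f'pics/{n}0.png',f['img'][:,:,::-1]); print(n,f['fx'],f['cx'],f['cy'],f['R'],f['t'])
E
```

```text
{'clock': 0.0, 'tcp_pos': array([0.27613253, 0.6152716 , 0.23030151]), 'orientation': array([ 2.63627898e+00,  1.70660086e+00, -2.31229984e-03]), 'contact_force': array([-0.07117889,  0.19758011,  0.12520462]), 'grip_width': 0.08544905752273643}
top 406.8277633149343 318.6711756291282 199.31525797474927 [[-0.00195558 -0.99999744  0.00113801]
 [-0.99649098  0.00185349 -0.0836797 ]
 [ 0.08367738 -0.00129766 -0.99649205]] [0.01234906 0.53305678 1.03458716]
side 502.32316621071203 312.38363629267917 193.9220987583982 [[ 0.97488255 -0.22259923  0.00732064]
 [-0.10542072 -0.49014962 -0.86523975]
 [ 0.19618991  0.84273539 -0.50130488]] [-0.51593188  0.15569409  1.08818098]
```

View pics/top0.png

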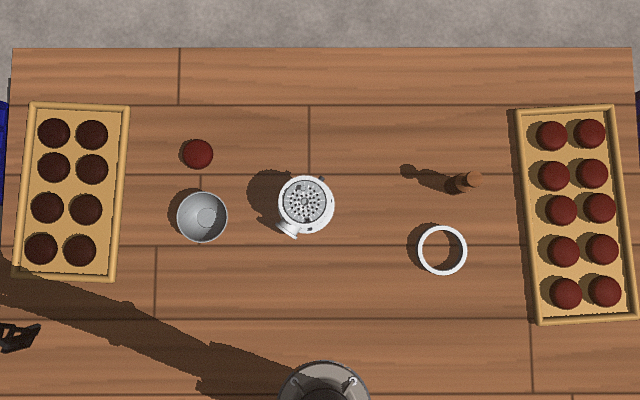

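View pics/side0.png

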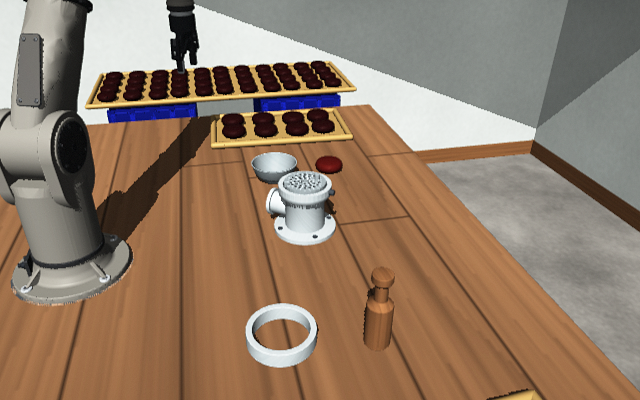

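Top view: the head is at about (305,204), throat at lower left (287,230), bowl (202,217), cake (197,154), pusher about (440,180) and ring nut (442,250). Next I zoom in on the mouth in both views.

```bash
cat > h.py <<'E'
import numpy as np, cv2
from bench import get_obs, imaging
def ray(f,u,v,z):
    R,t=np.array(f['R']),np.array(f['t']); c=-R.T@t
    d=R.T@np.array([(u-f['cx'])/f['fx'],(v-f['cy'])/f['fy'],1]); return c+d*(z-c[2])/d[2]
def proj(f,X):
    p=np.array(f['R'])@np.array(X)+np.array(f['t']); return np.array([f['fx']*p[0]/p[2]+f['cx'],f['fy']*p[1]/p[2]+f['cy']])
def crop(f,u,v,w,h,s): return cv2.resize(np.ascontiguousarray(f['img'][v:v+h,u:u+w,::-1]),None,fx=s,fy=s,interpolation=cv2.INTER_CUBIC)
E
python3 - <<'E'
from h import *
f=imaging.grab_frame('top'); g=imaging.grab_frame('side')
a=crop(f,265,165,80,80,5); b=crop(g,258,160,80,80,5)
cv2.imwrite('pics/c1.png',np.hstack([a,b]))
print(ray(f,305,204,.122)[:2])
# bright rim ellipse in top view
m=(f['img'].min(2)>185).astype(np.uint8); m[:,:265]=0;m[:,345:]=0;m[:165]=0;m[245:]=0
cs=cv2.findContours(m,0,2)[0]; c=max(cs,key=cv2.contourArea); print(cv2.minEnclosingCircle(c),cv2.fitEllipse(c))
E
```

```text
[0.51372336 0.04360729]
((302.5820007324219, 207.02249145507812), 32.14442443847656) ((305.006591796875, 205.2584686279297), (54.19689178466797, 61.0390625), 14.97743034362793)
```

View pics/c1.png

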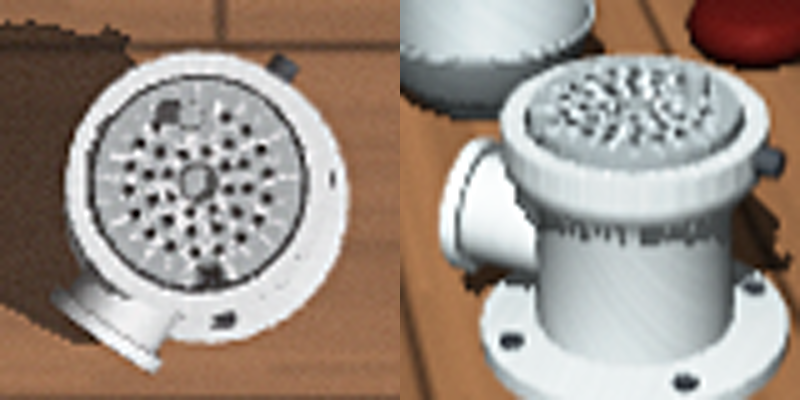

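The crop shows, in top pixels, the mouth centre at about (304.1,201.1). The notch (dark) is at about (306.6,219), the post at about (302,187) with its shadow at (298,187), and the screw at (321.4,178). The throat lies opposite the screw, as it should. Next I turn these into world points and check them against the side view.

Run:
```python
from h import *
f=imaging.grab_frame('top'); g=imaging.grab_frame('side')
p=lambda x,y,ox,oy:((x+.5)/5-.5+ox,(y+.5)/5-.5+oy)
A=lambda v:round(float(np.degrees(np.arctan2(v[1],v[0]))),1)
M=ray(f,*p(197.5,182.5,265,165),.122)
S=ray(f,*p(284,67,265,165),.113); N=ray(f,*p(210,272,265,165),.128); P=ray(f,*p(189,112,265,165),.142)
T=ray(f,*p(108,333,265,165),.055)
Ms=ray(g,*p(635,118,258-80,160),.122); Ss=ray(g,*p(770,162,258-80,160),.113)
print('mouth',M,'side',Ms)
for n,q in(('screw',S),('notch',N),('post',P),('throat',T)): print(n,q,np.hypot(*(q-M)[:2]),A(q-M))
print('side screw',Ss,np.hypot(*(Ss-Ms)[:2]),A(Ss-Ms))
# dark/blueish screw centroid
i=f['img'].astype(int); s=i[165:190,312:330]; m=(s.max(2)<110)&(abs(s[:,:,0]-s[:,:,2])<25); y,x=np.nonzero(m); 
q=ray(f,x.mean()+312,y.mean()+165,.113); print('mask screw',m.sum(),q,np.hypot(*(q-M)[:2]),A(q-M))
a=crop(f,279,176,50,50,12); cv2.imwrite('pics/c2.png',a)
```

```text
mouth [0.52056308 0.0457291  0.122     ] side [0.51923883 0.04128359 0.122     ]
screw [0.57646602 0.00484256 0.113     ] 0.06925927925631117 -36.2
notch [0.47827582 0.03965856 0.128     ] 0.042720768774270966 -171.8
post [0.55163111 0.04899479 0.142     ] 0.031239189506805824 6.0
throat [0.45047283 0.09273162 0.055     ] 0.0843912329572154 146.2
side screw [0.57422247 0.00362521 0.113     ] 0.06664348214970729 -34.4
mask screw 32 [0.57069202 0.00886462 0.113     ] 0.062224602103646755 -36.3
```

View pics/c2.png

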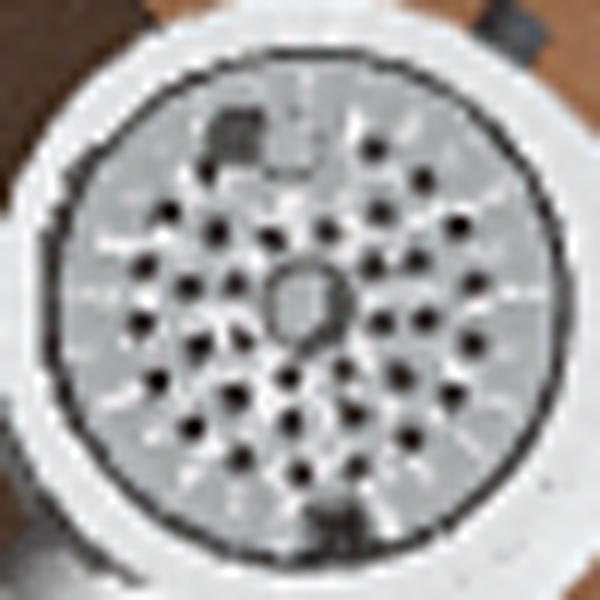

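Screw direction is −36° (three readings, −34 to −36), the notch is at −172° and the post at about +7°. So the plate turns about +136°, counter-clockwise. I'll straddle the post with the jaws tangential to its circle and drive it round.

{"method": "send_rows", "body": {"motion": [{"dp": [0.0184,-0.0378,0],"rot": [0,0,-0.173],"grip": 0.03},{"dp": [0.0184,-0.0378,0],"rot": [0,0,-0.173],"grip": 0.03},{"dp": [0.0184,-0.0378,0],"rot": [0,0,-0.173],"grip": 0.03},{"dp": [0.0184,-0.0378,0],"rot": [0,0,-0.173],"grip": 0.03},{"dp": [0.0184,-0.0378,0],"rot": [0,0,-0.173],"grip": 0.03},{"dp": [0.0184,-0.0378,0],"rot": [0,0,-0.173],"grip": 0.03},{"dp": [0.0184,-0.0378,0],"rot": [0,0,-0.173],"grip": 0.03},{"dp": [0.0184,-0.0378,0],"rot": [0,0,-0.173],"grip": 0.03},{"dp": [0.0184,-0.0378,0],"rot": [0,0,-0.173],"grip": 0.03},{"dp": [0.0184,-0.0378,0],"rot": [0,0,-0.173],"grip": 0.03},{"dp": [0.0184,-0.0378,0],"rot": [0,0,-0.173],"grip": 0.03},{"dp": [0.0184,-0.0378,0],"rot": [0,0,-0.173],"grip": 0.03},{"dp": [0.0184,-0.0378,0],"rot": [0,0,-0.173],"grip": 0.03}], "grip_force": 20}}

```text
clock: 1.92
tcp_pos: [0.5183, 0.1121, 0.2321]
orientation: [-2.617, 1.726, -0.006]
contact_force: [0.1, 0.2, -0.3]
grip_width: 0.0299
```

{"method": "send_rows", "body": {"motion": [{"dp": [0.011,-0.0215,-0.015],"rot": [0,0,-0.1],"grip": 0.03},{"dp": [0.011,-0.0215,-0.015],"rot": [0,0,-0.1],"grip": 0.03},{"dp": [0.011,-0.0215,-0.015],"rot": [0,0,-0.083],"grip": 0.03},{"dp": [0,0,0],"rot": [0,0,0],"grip": 0.03}]}}

```text
clock: 2.42
tcp_pos: [0.5536, 0.0421, 0.187]
orientation: [-2.33, 2.097, -0.012]
contact_force: [-0.3, 1.1, 0.3]
grip_width: 0.0301
```

Run:
```python
from h import *
o=get_obs();print(o['clock'],o['tcp_pos'],o['orientation'])
f=imaging.grab_frame('top'); g=imaging.grab_frame('side')
X=o['tcp_pos']; print(proj(f,X),proj(g,X))
pg=proj(g,X); u,v=int(pg[0])-40,int(pg[1])-35
b=crop(g,u,v,80,80,7); print(u,v)
for Z in ([.5515,.048,.142],X):
    q=(proj(g,Z)-[u,v]+.5)*7; cv2.circle(b,tuple(int(k) for k in q),3,(0,0,255),1)
cv2.imwrite('pics/c3.png',b)
```

```text
2.425 [0.55357643 0.04205259 0.1869728 ] [-2.32995234  2.0965773  -0.01153018]
[304.76675174 183.78640506] [319.33191783 156.39545137]
279 121
```

View pics/c3.png

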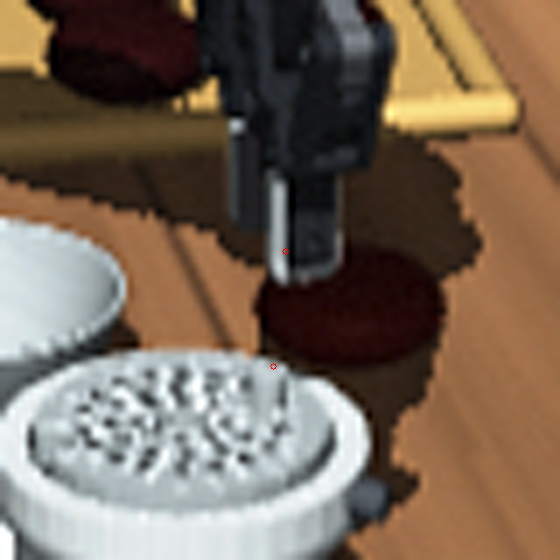

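The fingers hover just over the post: predicted post top at crop (273,366), and it shows there within about 2 mm. Descending to about 5 mm above the face.

{"method": "send_rows", "body": {"motion": [{"dp": [-0.0025,0.005,-0.01],"rot": [0,0,0],"grip": 0.03},{"dp": [0,0,-0.01],"rot": [0,0,0],"grip": 0.03},{"dp": [0,0,-0.01],"rot": [0,0,0],"grip": 0.03},{"dp": [0,0,-0.01],"rot": [0,0,0],"grip": 0.03},{"dp": [0,0,-0.006],"rot": [0,0,0],"grip": 0.03},{"dp": [0,0,0],"rot": [0,0,0],"grip": 0.03}]}}

```text
clock: 3.28
tcp_pos: [0.5503, 0.0534, 0.1391]
orientation: [-2.339, 2.081, -0.009]
contact_force: [0.5, 0.4, 0.3]
grip_width: 0.0298
```

{"method": "send_rows", "body": {"motion": [{"dp": [0,-0.004,-0.004],"rot": [0,0,0],"grip": 0.03},{"dp": [0,0,-0.003],"rot": [0,0,0],"grip": 0.03},{"dp": [0,0,0],"rot": [0,0,0],"grip": 0.022},{"dp": [0,0,0],"rot": [0,0,0],"grip": 0.018},{"dp": [0,0,0],"rot": [0,0,0],"grip": 0.018}]}}

```text
clock: 3.9
tcp_pos: [0.551, 0.0488, 0.1324]
orientation: [-2.337, 2.081, -0.01]
contact_force: [-0.1, 0.1, -0.2]
grip_width: 0.0178
```

{"method": "send_rows", "body": {"motion": [{"dp": [-0.0008,0.0042,0],"rot": [0,0,0.14],"grip": 0.018},{"dp": [-0.0014,0.004,0],"rot": [0,0,0.14],"grip": 0.018},{"dp": [-0.0019,0.0038,0],"rot": [0,0,0.14],"grip": 0.018},{"dp": [-0.0024,0.0035,0],"rot": [0,0,0.14],"grip": 0.018},{"dp": [-0.0029,0.0031,0],"rot": [0,0,0.14],"grip": 0.018},{"dp": [0,0,0],"rot": [0,0,0],"grip": 0.018}]}}

```text
clock: 4.65
tcp_pos: [0.5415, 0.0665, 0.1328]
orientation: [-2.92, 1.124, -0.006]
contact_force: [-0.3, -0.8, -0.2]
grip_width: 0.0182
```

```bash
cat >> h.py <<'E'
from scipy.spatial.transform import Rotation as Ro
def st(C=(.5205,.0445)):
    o=get_obs(); p=o['tcp_pos']; x=Ro.from_rotvec(o['orientation']).as_matrix(); d=p[:2]-C
    print('t',o['clock'],'p',p.round(4),'jaw+90',np.degrees(np.arctan2(x[1,0],x[0,0])).round(1)+90,'r',np.hypot(*d).round(4),'ang',np.degrees(np.arctan2(d[1],d[0])).round(1),'tilt',(x[:,2]).round(3),'F',o['contact_force'].round(1),o['grip_width'])
E
python3 -c "from h import *; st()"
```

```text
t 4.65 p [0.5415 0.0665 0.1328] jaw+90 47.9 r 0.0304 ang 46.4 tilt [ 0.008  0.01  -1.   ] F [-0.3 -0.8 -0.2] 0.01815595156391087
```

{"method": "send_rows", "body": {"motion": [{"dp": [-0.0033,0.0027,0],"rot": [0,0,0.14],"grip": 0.018},{"dp": [-0.0036,0.0022,0],"rot": [0,0,0.14],"grip": 0.018},{"dp": [-0.0039,0.0017,0],"rot": [0,0,0.14],"grip": 0.018},{"dp": [-0.0041,0.0011,0],"rot": [0,0,0.14],"grip": 0.018},{"dp": [-0.0042,0.0005,0],"rot": [0,0,0.14],"grip": 0.018},{"dp": [-0.0043,-0.0001,0],"rot": [0,0,0.14],"grip": 0.018},{"dp": [-0.0042,-0.0007,0],"rot": [0,0,0.14],"grip": 0.018},{"dp": [-0.0041,-0.0012,0],"rot": [0,0,0.14],"grip": 0.018},{"dp": [-0.0039,-0.0018,0],"rot": [0,0,0.14],"grip": 0.018},{"dp": [0,0,0],"rot": [0,0,0],"grip": 0.018}]}}

```text
clock: 5.9
tcp_pos: [0.5094, 0.0707, 0.1336]
orientation: [-3.018, -0.82, -0.005]
contact_force: [-0.5, 0.2, -0.9]
grip_width: 0.0179
```

```bash
python3 -c "from h import *; st()"
```

```text
t 5.9 p [0.5094 0.0707 0.1336] jaw+90 120.4 r 0.0285 ang 113.0 tilt [-0.001  0.015 -1.   ] F [-0.5  0.2 -0.9] 0.017934310758466306
```

{"method": "send_rows", "body": {"motion": [{"dp": [-0.0039,-0.0013,-0.001],"rot": [0,0,0.1],"grip": 0.018},{"dp": [-0.0039,-0.0016,0],"rot": [0,0,0.1],"grip": 0.018},{"dp": [-0.0029,-0.0028,0],"rot": [0,0,0.1],"grip": 0.018},{"dp": [-0.0028,-0.0033,0],"rot": [0,0,0.1],"grip": 0.018},{"dp": [0,0,0],"rot": [0,0,0],"grip": 0.018}]}}

```text
clock: 6.52
tcp_pos: [0.4982, 0.063, 0.1332]
orientation: [-2.803, -1.383, -0.006]
contact_force: [0.5, -0.8, -0.3]
grip_width: 0.0183
```

Run:
```python
from h import *
st()
f=imaging.grab_frame('top'); g=imaging.grab_frame('side')
cv2.imwrite('pics/c4.png',np.hstack([crop(f,273,169,60,60,6),crop(g,280,150,60,60,6)]))
```

```text
t 6.525 p [0.4982 0.063  0.1332] jaw+90 142.5 r 0.029 ang 140.3 tilt [-0.004  0.016 -1.   ] F [ 0.5 -0.8 -0.3] 0.0182655670746141
```

View pics/c4.png

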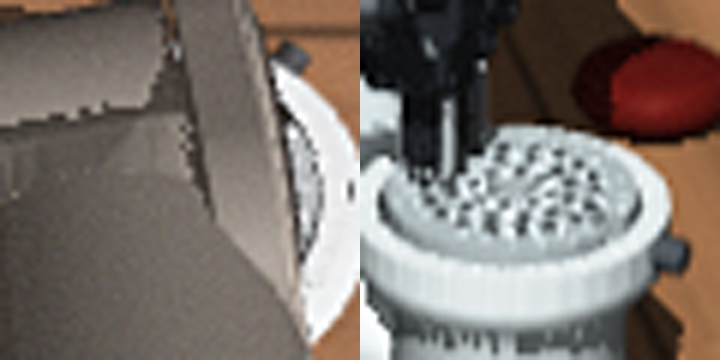

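The side crop shows the fingers straddling the post at (445,165), screw at (672,253). I'll centre the jaws at 144°, squeeze lightly to centre the post, then open, retreat and look.

{"method": "send_rows", "body": {"motion": [{"dp": [-0.002,-0.001,0],"rot": [0,0,0.026],"grip": 0.018},{"dp": [0,0,0],"rot": [0,0,0],"grip": 0.012},{"dp": [0,0,0],"rot": [0,0,0],"grip": 0.012}]}}

```text
clock: 7.0
tcp_pos: [0.4966, 0.0622, 0.1333]
orientation: [-2.786, -1.417, -0.006]
contact_force: [0.5, -0.0, 0.2]
grip_width: 0.012
```

```bash
python3 -c "from h import *; st()"
```

```text
t 7.0 p [0.4966 0.0622 0.1333] jaw+90 143.9 r 0.0298 ang 143.5 tilt [-0.003  0.016 -1.   ] F [ 0.5 -0.   0.2] 0.011997642680118017
```

{"method": "send_rows", "body": {"motion": [{"dp": [0,0,0],"rot": [0,0,0],"grip": 0.024},{"dp": [0,0,0],"rot": [0,0,0],"grip": 0.026},{"dp": [0,0,0.01],"rot": [0,0,0],"grip": 0.026},{"dp": [0,0,0.02],"rot": [0,0,0],"grip": 0.026},{"dp": [0,0,0.03],"rot": [0,0,0],"grip": 0.026},{"dp": [0,0.04,0.01],"rot": [0,0,0],"grip": 0.026},{"dp": [0,0.05,0],"rot": [0,0,0],"grip": 0.026},{"dp": [0,0.05,0],"rot": [0,0,0],"grip": 0.026},{"dp": [0,0,0],"rot": [0,0,0],"grip": 0.0}]}}

```text
clock: 8.12
tcp_pos: [0.4971, 0.2052, 0.2107]
orientation: [-2.79, -1.41, -0.013]
contact_force: [-0.1, -1.0, -0.5]
grip_width: 0.0089
```

Run:
```python
from h import *
st()
f=imaging.grab_frame('top'); g=imaging.grab_frame('side')
cv2.imwrite('pics/c5.png',np.hstack([crop(f,279,171,50,50,8),crop(g,285,163,50,50,8)]))
```

```text
t 8.125 p [0.4971 0.2052 0.2107] jaw+90 143.6 r 0.1624 ang 98.3 tilt [ 0.001  0.018 -1.   ] F [-0.1 -1.  -0.5] 0.008882682076089695
```

View pics/c5.png

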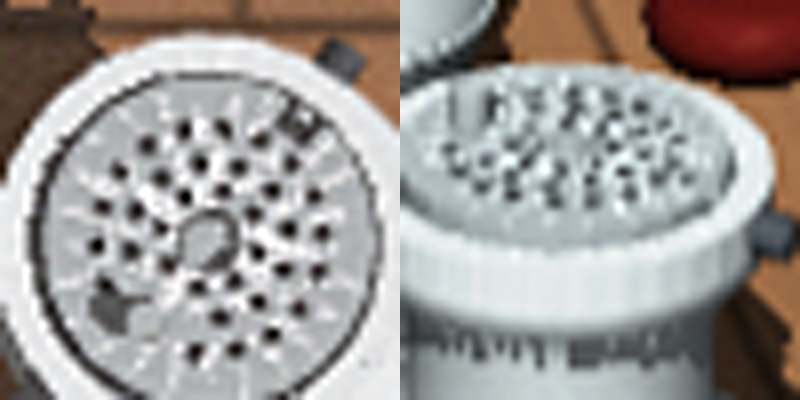

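Top crop: the notch (dark) is at (300,120), with a bright speck, probably the pin, at (302,127) in its middle. The screw is at (342,60) and the plate circle's centre at about (207,241). I'll check the angle with rays.

Run:
```python
from h import *
f=imaging.grab_frame('top')
p=lambda x,y:((x+.5)/8-.5+279,(y+.5)/8-.5+171)
A=lambda v:round(float(np.degrees(np.arctan2(v[1],v[0]))),1)
M=ray(f,*p(207.5,241),.124)
for n,x,y,z in(('notch',300,120,.128),('notch low',302,124,.120),('screw',342,60,.113),('post',148,318,.142),('pinspeck',302,128,.1155)):
    q=ray(f,*p(x,y),z); print(n,q.round(4),np.hypot(*(q-M)[:2]).round(4),A(q-M))
print(M)
g=cv2.cvtColor(f['img'],cv2.COLOR_RGB2GRAY); print(g[180:191,310:322])
```

```text
notch [0.5566 0.0175 0.128 ] 0.0445 -37.7
notch low [0.5563 0.017  0.12  ] 0.0446 -38.5
screw [0.5763 0.0051 0.113 ] 0.0678 -35.8
post [0.4978 0.0612 0.142 ] 0.0288 145.1
pinspeck [0.5557 0.017  0.1155] 0.0441 -39.0
[0.52137304 0.04472232 0.124     ]
[[183 224 226 226 236 229 230 231 240 219 163 105]
 [145 123 115 175 219 230 233 227 231 234 242 193]
 [177 175 188 170 105 161 220 236 236 228 234 235]
 [171 178 226 188 185  61 115 215 233 233 225 227]
 [170 192 184 185 144  64 127 131 160 225 230 230]
 [180 183 208 169  64  89 165 224  78 159 222 238]
 [211 223 213 111  59  72  66 132  49  80 118 221]
 [245 135 133 151 113  84  75  38  88 178 163 170]
 [ 97  29  85 182 195 132  58  74 174 198 226 146]
 [150  99 144 212 185 181 142 153 185 241 209 180]
 [205 212 210 239 153  87 192 216 227 180 171 175]]
```

The notch reads −38° and the pin −36 to −39°, inside the ±3° clearance. I'll press with the two fingertips astride the stud, 24 mm open, over the plate centre (0.521, 0.0445).

{"method": "send_rows", "body": {"motion": [{"dp": [0.006,-0.04,0],"rot": [0,0,0],"grip": 0.024},{"dp": [0.006,-0.04,0],"rot": [0,0,0],"grip": 0.024},{"dp": [0.006,-0.04,0],"rot": [0,0,0],"grip": 0.024},{"dp": [0.006,-0.036,0],"rot": [0,0,0],"grip": 0.024},{"dp": [0,0,-0.02],"rot": [0,0,0],"grip": 0.024},{"dp": [0,0,-0.02],"rot": [0,0,0],"grip": 0.024},{"dp": [0,0,0],"rot": [0,0,0],"grip": 0.024}]}}

```text
clock: 9.15
tcp_pos: [0.5207, 0.0239, 0.171]
orientation: [-2.816, -1.373, -0.009]
contact_force: [-0.2, 0.6, 1.1]
grip_width: 0.024
```

```bash
python3 -c "from h import *; st()"
```

```text
t 9.15 p [0.5207 0.0239 0.171 ] jaw+90 142.0 r 0.0206 ang -89.4 tilt [ 0.001  0.011 -1.   ] F [-0.2  0.6  1.1] 0.023967580635906323
```

{"method": "send_rows", "body": {"motion": [{"dp": [0,0.009,-0.01],"rot": [0,0,0.015],"grip": 0.024},{"dp": [0,0.007,-0.01],"rot": [0,0,0.015],"grip": 0.024},{"dp": [0,0.003,-0.01],"rot": [0,0,0],"grip": 0.024},{"dp": [0,0,0],"rot": [0,0,0],"grip": 0.024}]}}

```text
clock: 9.65
tcp_pos: [0.5212, 0.0442, 0.1405]
orientation: [-2.794, -1.418, -0.012]
contact_force: [0.1, -0.2, -0.3]
grip_width: 0.024
```

{"method": "send_rows", "body": {"motion": [{"dp": [0,0,-0.004],"rot": [0,0,0],"grip": 0.024},{"dp": [0,0,-0.004],"rot": [0,0,0],"grip": 0.024},{"dp": [0,0,-0.002],"rot": [0,0,0],"grip": 0.024},{"dp": [0,0,-0.002],"rot": [0,0,0],"grip": 0.024}]}}

```text
clock: 10.15
tcp_pos: [0.5218, 0.044, 0.1283]
orientation: [-2.794, -1.417, -0.014]
contact_force: [0.0, -0.1, -0.5]
grip_width: 0.0239
```

{"method": "send_rows", "body": {"motion": [{"dp": [0,0,-0.0015],"rot": [0,0,0],"grip": 0.024},{"dp": [0,0,-0.0015],"rot": [0,0,0],"grip": 0.024}]}}

```text
clock: 10.4
tcp_pos: [0.5218, 0.044, 0.1262]
orientation: [-2.794, -1.417, -0.014]
contact_force: [-3.2, -0.1, 8.2]
grip_width: 0.0237
```

{"method": "send_rows", "body": {"motion": [{"dp": [0,0,-0.0015],"rot": [0,0,0],"grip": 0.024},{"dp": [0,0,-0.0015],"rot": [0,0,0],"grip": 0.024}]}}

```text
clock: 10.65
tcp_pos: [0.5218, 0.0442, 0.1245]
orientation: [-2.794, -1.416, -0.014]
contact_force: [-2.2, -0.1, 8.4]
grip_width: 0.0239
```

Contact at about 0.127, and the plate is sliding down at a steady 8 N. I'll carry on until the force rises.

{"method": "send_rows", "body": {"motion": [{"dp": [0,0,-0.0015],"rot": [0,0,0],"grip": 0.024},{"dp": [0,0,-0.0015],"rot": [0,0,0],"grip": 0.024}]}}

```text
clock: 10.9
tcp_pos: [0.5218, 0.0443, 0.123]
orientation: [-2.794, -1.416, -0.015]
contact_force: [-3.2, 0.1, 7.8]
grip_width: 0.0244
```

{"method": "send_rows", "body": {"motion": [{"dp": [0,0,-0.0015],"rot": [0,0,0],"grip": 0.024},{"dp": [0,0,-0.0015],"rot": [0,0,0],"grip": 0.024}]}}

```text
clock: 11.15
tcp_pos: [0.5219, 0.0443, 0.1221]
orientation: [-2.794, -1.415, -0.015]
contact_force: [-5.9, -0.4, 20.3]
grip_width: 0.0241
```

{"method": "send_rows", "body": {"motion": [{"dp": [0,0,-0.002],"rot": [0,0,0],"grip": 0.024},{"dp": [0,0,-0.002],"rot": [0,0,0],"grip": 0.024}]}}

```text
clock: 11.4
tcp_pos: [0.5219, 0.0444, 0.1221]
orientation: [-2.793, -1.414, -0.016]
contact_force: [-8.5, -1.3, 21.8]
grip_width: 0.024
```

{"method": "send_rows", "body": {"motion": [{"dp": [0,0,0.004],"rot": [0,0,0],"grip": 0.024},{"dp": [0,0,0.006],"rot": [0,0,0],"grip": 0.024},{"dp": [0,0,0.02],"rot": [0,0,0],"grip": 0.024},{"dp": [0,0,0.03],"rot": [0,0,0],"grip": 0.024},{"dp": [0,0,0.03],"rot": [0,0,0],"grip": 0.024},{"dp": [0,0.05,0],"rot": [0,0,0],"grip": 0.024},{"dp": [0,0.05,0],"rot": [0,0,0],"grip": 0.024},{"dp": [0,0.04,0],"rot": [0,0,0],"grip": 0.024},{"dp": [0,0.03,0],"rot": [0,0,0],"grip": 0.024},{"dp": [0,0,0],"rot": [0,0,0],"grip": 0.024}]}}

```text
clock: 12.65
tcp_pos: [0.5218, 0.2185, 0.2167]
orientation: [-2.796, -1.409, -0.02]
contact_force: [-0.3, -0.9, 0.6]
grip_width: 0.0239
```

Run:
```python
from h import *
st()
f=imaging.grab_frame('top'); g=imaging.grab_frame('side')
cv2.imwrite('pics/c6.png',np.hstack([crop(f,279,171,50,50,8),crop(g,280,163,50,50,8)]))
for h in(f,g): print(proj(h,[.5205,.0445,.122]))
```

```text
t 12.65 p [0.5218 0.2185 0.2167] jaw+90 143.5 r 0.174 ang 89.6 tilt [ 0.007  0.015 -1.   ] F [-0.3 -0.9  0.6] 0.023886858973625514
[304.62276295 201.12577353]
[304.84084295 182.4911334 ]
```

View pics/c6.png

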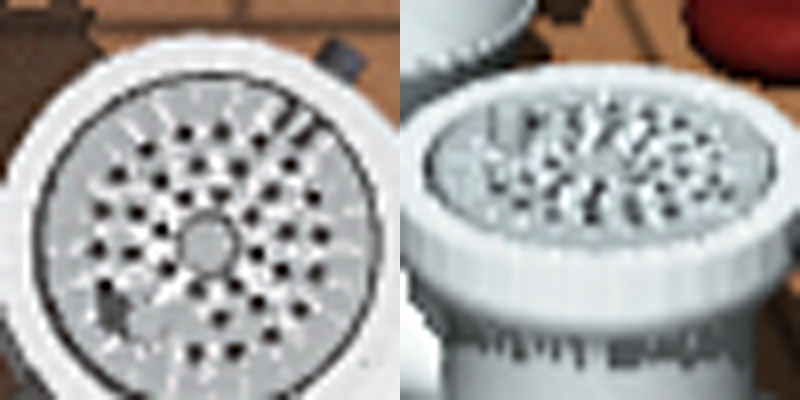

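The top crop shows the pin as a bright bar in the notch at (298,122), with dark gaps on both sides. In the side view the plate sits inside the rim with no edge standing proud. One touch on the pin side will confirm it is level and fully down.

{"method": "send_rows", "body": {"motion": [{"dp": [0.004,-0.05,0],"rot": [0,0,0],"grip": 0.024},{"dp": [0.004,-0.05,0],"rot": [0,0,0],"grip": 0.024},{"dp": [0.004,-0.04,0],"rot": [0,0,0],"grip": 0.024},{"dp": [0.004,-0.02,-0.01],"rot": [0,0,0],"grip": 0.024},{"dp": [0,0,-0.02],"rot": [0,0,0],"grip": 0.024},{"dp": [0,0,-0.02],"rot": [0,0,0],"grip": 0.024},{"dp": [0,0,0],"rot": [0,0,0],"grip": 0.024}]}}

```text
clock: 13.62
tcp_pos: [0.5372, 0.0359, 0.1664]
orientation: [-2.818, -1.38, -0.017]
contact_force: [-0.0, 0.3, 0.3]
grip_width: 0.0245
```

{"method": "send_rows", "body": {"motion": [{"dp": [0,-0.001,-0.013],"rot": [0,0,0],"grip": 0.024},{"dp": [0,-0.001,-0.013],"rot": [0,0,0],"grip": 0.024},{"dp": [0,0,-0.008],"rot": [0,0,0],"grip": 0.024},{"dp": [0,0,-0.003],"rot": [0,0,0],"grip": 0.024},{"dp": [0,0,0],"rot": [0,0,0],"grip": 0.024}]}}

```text
clock: 14.25
tcp_pos: [0.5379, 0.0329, 0.1285]
orientation: [-2.819, -1.378, -0.02]
contact_force: [-0.1, 0.3, 0.7]
grip_width: 0.0239
```

{"method": "send_rows", "body": {"motion": [{"dp": [0,0,-0.0015],"rot": [0,0,0],"grip": 0.024},{"dp": [0,0,-0.0015],"rot": [0,0,0],"grip": 0.024},{"dp": [0,0,-0.0015],"rot": [0,0,0],"grip": 0.024}]}}

```text
clock: 14.62
tcp_pos: [0.5386, 0.0333, 0.1245]
orientation: [-2.819, -1.379, -0.023]
contact_force: [-0.0, 0.6, -0.5]
grip_width: 0.0238
```

{"method": "send_rows", "body": {"motion": [{"dp": [0,0,-0.0015],"rot": [0,0,0],"grip": 0.024},{"dp": [0,0,-0.0015],"rot": [0,0,0],"grip": 0.024}]}}

```text
clock: 14.88
tcp_pos: [0.5387, 0.0333, 0.1221]
orientation: [-2.819, -1.379, -0.023]
contact_force: [-5.0, -0.1, 17.8]
grip_width: 0.0239
```

The pin side stops at the same 0.1221 m with no travel, so the plate is level and seated. Retreating and handing in.

{"method": "send_rows", "body": {"motion": [{"dp": [0,0,0.004],"rot": [0,0,0],"grip": 0.024},{"dp": [0,0,0.01],"rot": [0,0,0],"grip": 0.024},{"dp": [0,0,0.03],"rot": [0,0,0],"grip": 0.024},{"dp": [0,0,0.04],"rot": [0,0,0],"grip": 0.024},{"dp": [0,0.05,0],"rot": [0,0,0],"grip": 0.024},{"dp": [0,0.05,0],"rot": [0,0,0],"grip": 0.024},{"dp": [0,0.05,0],"rot": [0,0,0],"grip": 0.024},{"dp": [0,0,0],"rot": [0,0,0],"grip": 0.024},{"dp": [0,0,0],"rot": [0,0,0],"grip": 0.024}]}}

```text
clock: 16.0
tcp_pos: [0.5393, 0.1863, 0.2137]
orientation: [-2.822, -1.374, -0.031]
contact_force: [0.5, 0.0, 0.1]
grip_width: 0.0238
```

Run:
```python
from h import *
st()
f=imaging.grab_frame('top'); g=imaging.grab_frame('side')
cv2.imwrite('pics/c7.png',np.hstack([crop(f,279,171,50,50,8),crop(g,280,163,50,50,8)]))
```

```text
t 16.0 p [0.5393 0.1863 0.2137] jaw+90 141.9 r 0.1431 ang 82.4 tilt [ 0.017  0.011 -1.   ] F [0.5 0.  0.1] 0.02378321536125599
```

View pics/c7.png

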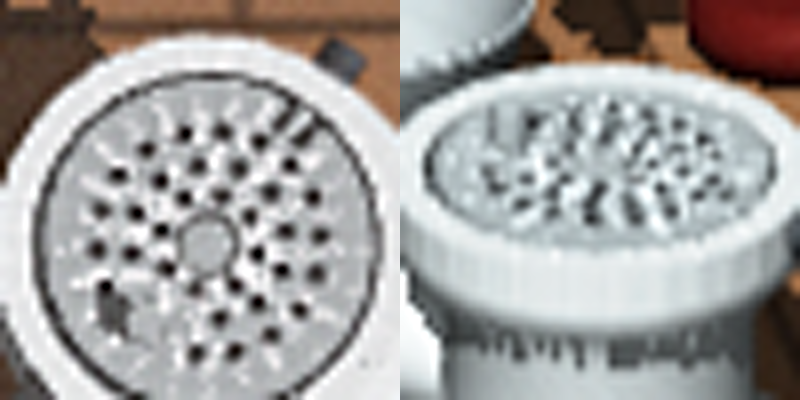

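Nothing has changed: the plate is flush, and the pin shows at (298,122) in the notch.

```bash
python3 -c "from bench import hand_in; print(hand_in())"
```

```text
the job is handed in; nothing more can be done
None
```

The plate is turned and pressed home, and the job was handed in at about 16 s of the 51 s allowed; `hand_in()` gives no verdict. I straddled the post with the fingertips and turned the plate about 136° counter-clockwise. I then pressed it down with the two fingertips on either side of the stud, and backed clear.

**Last checks**
- **Press:** the plate slid down at a steady 8 N or so, then stopped firmly at about 20 N with the fingertips at z = 0.1221 m.
- **Level:** a second touch on the pin side stopped at the same height, 0.1221 m, at 18 N, so the plate is level and fully down along that direction.
- **Pictures:** the pin shows in the middle of the notch, and the plate's face sits flush within the rim.
- **Other things on the table:** I did not measure them again at the end, but the arm passed well above them and touched nothing but the plate and its post.

**Disagreements:** before pressing, the notch read −38° and the screw and pin readings ran from −34° to −39°. That fell within the roughly ±3° of play in the notch, and the plate went down without catching. The mouth's centre differed by about 4 mm between the two cameras (the side reading was rough), so I used a value close to the top camera's.

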